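# Lock the tongued rolling board into its deck

## Robot

A 6-joint arm with a two-finger parallel gripper is mounted at the origin on a cart in front of the work surface, level with it; the furniture and walls round the work are solid. World frame = base frame: x ahead of the robot, y to its left, z up, the work surface at z = 0. Lengths are in mm, angles in rad, forces in N, time in s.
With the tool pointing down it reaches from about 300 to 775 mm from the base axis. Payload 14.6 kg.
Tool frame: the origin (TCP) lies midway between the tips of the shut fingers; the grasp point (between the pads) lies 19 mm behind it; z points along the fingers, y is the line along which they close (so a half turn about z gives the same grasp; the last joint's range is limited). The gripper opens to 94 mm and grips with 3 to 60 N. Pads are 16 mm wide; open, the fingers measure 119 mm over their backs; the gripper's body (75 mm by 177 mm) begins 78 mm behind the grasp point.
Start: joints at [-1.218, 0.3, 1.521, -0, 1.321, -0.067], TCP at [224.16, -502.237, 205.446] pointing down, gripper open.
Joint ranges: [-3.03, 3.03], [-0.79, 2.21], [0.23, 2.52], [-1.04, 4.18], [0, 3.07], [-2.55, 2.55]. Speed limits (rad/s): [2.22, 2.22, 2.57, 3.14, 3.14, 3.14].

## Interface

Orientations are given as [roll, pitch, yaw] about the fixed x, y, z axes, in that order (R = Rz(yaw) Ry(pitch) Rx(roll)).
In Python, from cell import * gives the robot as it stands. The module is installed in compiled form; this text tells all that it offers.
- The arm moves only by the tool servo_tool, never from a script. Its argument "motion" is a list of rows, each an object of numbers: "wx", "wy", "wz": the turn, a rotation vector about the tool's x, y, z in units of 2 rad (1.0 is 2 rad); "dx", "dy", "dz": the shift along the tool's x, y, z in units of 10 cm (1.0 is 10 cm); "fingers": the closure, from -1 (fully open) to 1 (shut). In form: [{"wx": .., "wy": .., "wz": .., "dx": .., "dy": .., "dz": .., "fingers": ..}, ...]. A call has 1 to 10 rows; each row is the pose to reach, as a shift and turn from the pose commanded when the call began, along the tool's axes at that moment; what a row does not reach only later rows make up. A row lasts 1/10 s, in which the tool goes at most 50 mm and 8.59 degrees, less where a joint would pass 70% of its speed; a pose out of reach is approached as far as the arm can. A call with a number of a shift or a turn outside -1 to 1 is refused whole. A call with a gripper value outside its range is refused whole. The fingers move at their own pace and stop on an object; "newtons" is the grip in N (left out, the last holds). Time passes only in rows, so rows that repeat a pose let the fingers close. It gives the time, the measured TCP pose, the force, the opening and the grip force at its end, in the units of the state.
- read_state(): the state, without advancing time (a new reading comes with each control period).
- camera(name): name is "scene" or "top"; returns a dict with "image" (400x640x3 uint8, red, green, blue), "fx", "fy", "cx", "cy" (pixels), "R" (3x3) and "t" (3): a world point X has camera coordinates R X + t. Camera axes: x right, y down, z forward; pixel columns grow to the right and rows downward; lengths in mm; the calibration is good to about 2 mm. A picture is of the moment at which its call begins. There is no depth.
- sign_off(): hands the job in; it is judged then, once.
Trained networks look in a picture, given as the dict that the camera call returned (one of the last four; its "shot" number tells which), for a name from the list of things; names that differ only in an ending like _2 or _b are one class to them, and where a whole thing is asked for, a point or a joint stands for the part that bears it (a point fixed in the world has none). Each returns a list of dicts, best first, with "conf" (0 to 1); they miss things now and then, are a little off and sometimes report something else, mostly with a low value. They report only what shows in the picture. A call takes as long as a camera call. They do not tell look-alikes from the thing itself.
- spot_in(query, picture): "location" ([column, row] in pixels, amid what is visible of it).
- trace(query, picture): "pixels" (400x640 bool, what is visible of it) and "location" ([column, row] in pixels, amid what is visible of it).
The state is a dict: "clock": time; "joints": joint angles; "qd": joint speeds; "effort": joint torques, N m; "eef_pos": TCP position; "eef_rot": TCP orientation; "wrist_force": force on the tool from outside, world axes, zero at the start; "moment": the same for the moment, N m; "finger_gap": finger opening in mm; "finger_force": force on a finger pad.
Only numpy, scipy, OpenCV 4.12 (cv2) and the standard library are available. Lean on these libraries where they do the work, as an engineer would, in place of code of your own. Each camera call takes 0.05 s, during which the arm holds its last target. There are 200 camera calls.

## Task

Two boards stand in the slotted stand; take out the one with the tongue along its top end and lay it down on the bare table, top face up, and let go of it. Then take it again, angle its tongue into the groove of the deck's header and lower it flat, so that it locks over the rib, lies fully down on the deck, square to the header, with its sides in line with the header's sides. Leave the plain board, the mug and the cup where they are.

Things in the scene. Friction and masses are not known exactly. Their poses are not given: they have to be found in the camera images.
- board: Tongued board, pale wood, 0.12 kg, 130 long (x) x 54 wide (y) x 20 thick (z), tongue not counted. Origin: centre of the 130 x 54 underside; z out of the top face, -x to the tongue. Starts upright in a stand slot, tongue up (x axis down), tongue tip 150 above the table, top face away from the robot but for the stand's yaw. Held across its width it can turn between the pads.
- tongue (a point): Middle of the tongue's tip, at x -77, y 0, z 8 in the board's frame. The tongue runs the full width of the -x end, 12 long (x -77 to -65), 8 thick (z 4 to 12). Above z 14 the end face is stepped back 3.
- notch (a point): Middle of the mouth of the notch in the board's underside, at x -46, y 0, z 0 in the board's frame. The notch crosses the full width, 16 wide (x -54 to -38), 7 deep.
- plain_board: Plain board of the same wood, 142 x 54 x 20, square ends, no tongue, no notch. Origin: centre of the underside, x along its length. Stands upright in the other slot (x axis down), also 150 tall. Stays.
- stand: Wooden stand, fixed, 130 (x) x 90 (y) x 53 high, origin under its centre. Two upright slots, centred at x -35 and +35, each 23 (x) x 57 (y), floor 8 above the table, open at the top at 53. Which board is in which slot varies. Yaw up to 0.3 rad. Stand and deck may swap sides; the table between them is bare.
- deck: Wooden deck, fixed: base 220 (x) x 120 (y) x 8 high, origin under its centre, z up, yaw up to 0.3 rad. Header block at x -110 to -60 (robot's side), y -27 to 27, top at z 28. Locked, the board lies on the base, underside at z 8, tongue under the header's lip, notch over the rib, origin at x 5 to 11, y 0 in this frame, axes parallel to it.
- groove (a point): Middle of the groove's mouth in the header's face: x -60, y 0, z 15 in the deck's frame. The groove is 20 deep (to x -80), from the base's top (z 8) to the lip's underside (z 22), open at both sides; the lip is 6 thick. Nothing is sprung.
- rib (a point): Middle of the top of the rib across the base: x -40, y 0, z 13 in the deck's frame; 6 wide (x -43 to -37), 60 long, 5 high. Rib and lip keep the tongue from being pushed in level: it goes in with the board's rear end raised 0.2 to 0.5 rad, and the board moves home as it is lowered.
- mug: Enamel mug, 85 x 112 x 79 high, origin under its centre, behind the work; stays.
- cup: Clay-coloured cup, 68 across, 64 high, origin under its centre, behind the work; stays.
Things that resemble listed ones, but are neither listed nor needed, are in the scene too. Leave any orange or pink look-alike of the board alone.

How it is judged (in metres and radians):
On the way, in this order (a step that is already met when the one before it is completed fails the run):
1. the tongued board lies flat on the table, top face up, let go (angle between board's own z axis and vertical below 0.06 rad and height (world z) of board below 0.005 m and contact force between board and the fingers below 0.3 N and linear speed of board below 0.03 m/s and angular speed of board below 0.3 rad/s), for 0.2 s.
2. the tongue is in the groove with the board tilted (over 0.1 rad) (x of tongue in the frame of deck below -0.062 m and z of tongue in the frame of deck below 0.022 m and angle between board's own z axis and vertical above 0.1 rad and y of tongue in the frame of deck between -0.03 and 0.03 m), for 0.04 s.
At the end, for the whole second after the job is handed in: The tongued board lies top up on the deck, underside within 2 mm of the base, level within 0.04 rad, tongue under the lip and notch over the rib (origin at x 2 to 13 mm in the deck's frame), sides within 8 mm of the header's, square within 0.09 rad, at rest and let go (x of board in the frame of deck between 0.002 and 0.013 m and y of board in the frame of deck between -0.008 and 0.008 m and z of board in the frame of deck between 0.006 and 0.0105 m and x of tongue in the frame of deck below -0.063 m and angle between board's own z axis and vertical below 0.04 rad and angle between the x axis of board and the x axis of deck, either way round below 0.09 rad and contact force between board and the fingers below 0.3 N and linear speed of board below 0.03 m/s and angular speed of board below 0.3 rad/s); the robot touches nothing.
It fails at once if the plain board moved more than 30 mm (distance of plain_board from where it was at the start of the episode above 0.03 m).
It fails at once if the mug moved more than 30 mm (distance of mug from where it was at the start of the episode above 0.03 m).
It fails at once if the cup moved more than 30 mm (distance of cup from where it was at the start of the episode above 0.03 m).
It also fails if it takes over 64 s, if anything falls off the work surface, if the arm or the gripper's body presses on something with over 40 N, if the wrist force passes 120 N, or if a joint passes its speed limit or range.

## Working session

There is one attempt and no reset: what is moved stays moved. The work goes in short steps, Python scripts to look and compute and a tool call to move; the robot and the scene stay as the last step left them, time stands still between calls to the robot, and variables do not carry over. Pictures are saved under pics/ and viewed, at most 10 in all, crops included, and the job is handed in when it is done.

Besides the shell and the picture viewer there is one more tool, called after ">>>" by a JSON object that holds its "method" and its "body", one argument or row to a line. servo_tool: Moves the arm, as the interface text tells. Its arguments: {"type":"object","properties":{"motion":{"type":"array","items":{"type":"object","properties":{"wx":{"type":"number"},"wy":{"type":"number"},"wz":{"type":"number"},"dx":{"type":"number"},"dy":{"type":"number"},"dz":{"type":"number"},"fingers":{"type":"number"}}}},"newtons":{"type":"number"}},"required":["motion"]}

```bash
mkdir -p pics; python3 - <<'E'
from cell import *
import cv2, numpy as np
print(read_state())
for n in ["scene","top"]:
    c=camera(n); cv2.imwrite(f"pics/{n}0.png",c["image"][:,:,::-1])
    print(n,c["fx"],c["fy"],c["cx"],c["cy"],np.round(c["R"],4).tolist(),np.round(c["t"],1).tolist())
    for q in ["board","plain_board","stand","deck","tongue","groove","rib","mug","cup"]:
        print(q,[(np.round(d["location"]).tolist(),round(d["conf"],2)) for d in spot_in(q,c)])
E
```

```text
{'clock': 0.0, 'joints': array([-1.21753476e+00,  3.00484940e-01,  1.52156526e+00, -1.35211651e-05,
        1.32069756e+00, -6.66236082e-02]), 'qd': array([-3.23405411e-04, -1.63460321e-03, -2.72535062e-04, -7.13391744e-04,
       -2.68216512e-04, -5.06379810e-05]), 'effort': array([ 3.90716332e-04, -5.31806874e+01, -3.52736342e+01,  7.08390889e-02,
        2.44322070e-02, -5.12011843e-05]), 'eef_pos': array([ 224.10392801, -501.99157775,  204.88543263]), 'eef_rot': array([-3.14043924e+00, -6.38325006e-05,  4.19888489e-01]), 'wrist_force': array([ 0.15577656, -0.48980012,  0.60052302]), 'moment': array([0.01942943, 0.0657756 , 0.00816022]), 'finger_force': 0.0, 'finger_gap': 93.81809279099508}
scene 512.465984292771 512.465984292771 317.12834850037024 205.18735396390082 [[-0.6876, -0.7261, 0.0078], [-0.4974, 0.4632, -0.7335], [0.529, -0.5082, -0.6796]] [370.0, 420.6, 1230.0]
board [([404.0, 175.0], 0.95), ([393.0, 193.0], 0.68)]
plain_board [([374.0, 184.0], 0.77)]
stand [([375.0, 213.0], 0.61)]
deck []
tongue [([406.0, 177.0], 0.78), ([391.0, 194.0], 0.75), ([245.0, 301.0], 0.38)]
groove [([246.0, 303.0], 0.57)]
rib []
mug [([282.0, 189.0], 0.8), ([393.0, 194.0], 0.71)]
cup [([249.0, 214.0], 0.56)]
top 411.19675024455086 411.19675024455086 318.2462514255218 202.1456588706666 [[0.0212, -0.9995, 0.0229], [-0.9828, -0.025, -0.1831], [0.1836, -0.0186, -0.9828]] [-91.0, 622.0, 1096.4]
board [([431.0, 234.0], 0.98), ([406.0, 282.0], 0.7), ([395.0, 244.0], 0.59)]
plain_board [([387.0, 219.0], 0.6)]
stand [([379.0, 233.0], 0.81)]
deck [([202.0, 226.0], 0.63), ([326.0, 144.0], 0.33)]
tongue [([432.0, 230.0], 0.92), ([402.0, 283.0], 0.74), ([204.0, 228.0], 0.74), ([396.0, 245.0], 0.64)]
groove [([205.0, 222.0], 0.66)]
rib [([207.0, 225.0], 0.71)]
mug [([323.0, 144.0], 0.82)]
cup [([393.0, 246.0], 0.63)]
```

View pics/scene0.png

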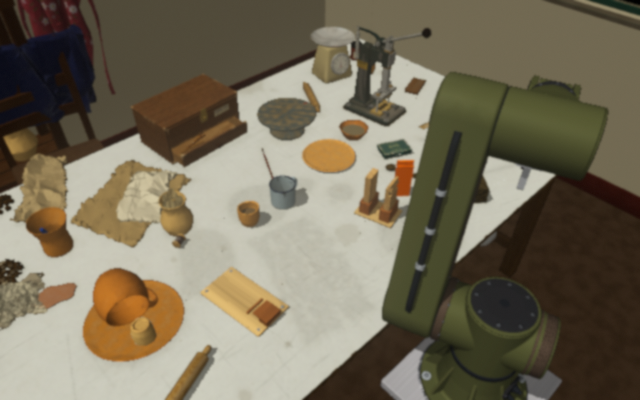

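View pics/top0.png

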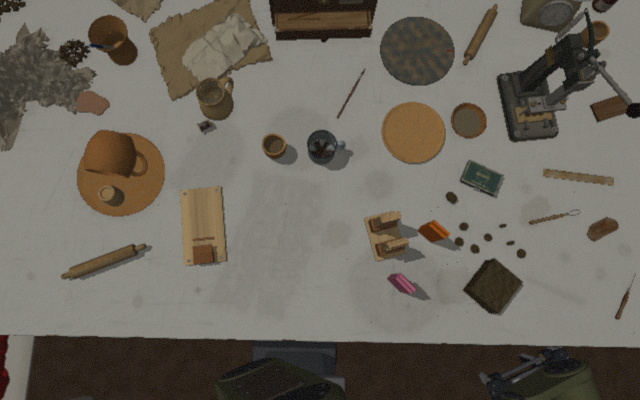

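Scene: the stand is at top px (386,236) with two pale boards, far (385,220) and near (393,247). The orange (433,231) and pink (402,283) look-alikes are beside it. The deck is at (204,225), header toward the robot. Candidates are the two pale boards in the stand, so I need a close crop to see which one has the tongue.

```bash
python3 - <<'E'
import cv2, numpy as np
a=cv2.imread("pics/top0.png")[190:290,345:425]; b=cv2.imread("pics/scene0.png")[155:235,345:425]
d=cv2.imread("pics/top0.png")[180:270,170:240]
f=lambda i:cv2.resize(i,(390,390*i.shape[0]//i.shape[1]),interpolation=cv2.INTER_CUBIC)
a,b=f(a),f(b); h=max(len(a),len(b)); p=lambda i:np.pad(i,((0,h-len(i)),(0,10),(0,0)))
cv2.imwrite("pics/crop1.png",np.clip(1.7*np.hstack([p(a),p(b)]).astype(float),0,255).astype('uint8'))
E
```

```text
(no output)
```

View pics/crop1.png

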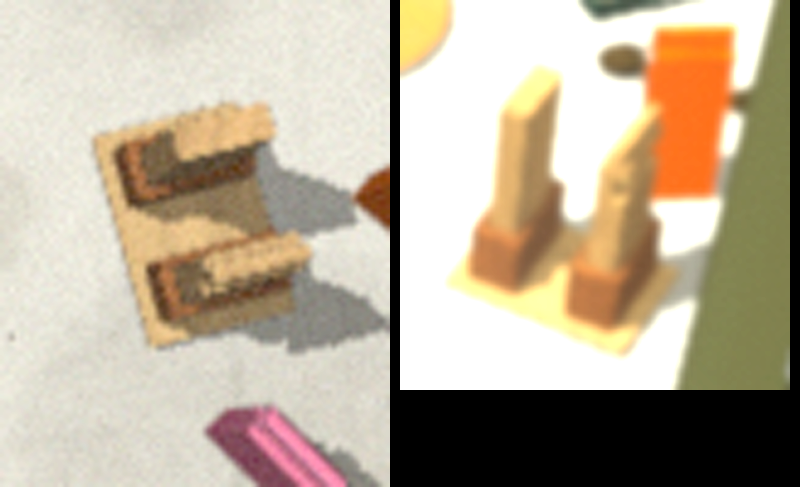

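The crop shows that the near board (top px ~(398,244), scene px ~(391,190)) has the narrow tongue and the dark notch. The far one (385,220) is plain and stays. The orange and pink pieces are look-alikes. Next I fit the stand and deck poses.

```bash
cat > h.py <<'E'
from cell import *
import cv2, numpy as np
from scipy.optimize import minimize
def box(x0,x1,y0,y1,z0,z1): return np.array([[x,y,z] for x in(x0,x1) for y in(y0,y1) for z in(z0,z1)],float)
def proj(c,P):
    q=P@np.array(c["R"]).T+np.array(c["t"]); return np.c_[c["fx"]*q[:,0]/q[:,2]+c["cx"],c["fy"]*q[:,1]/q[:,2]+c["cy"]]
def back(c,uv,z):
    R=np.array(c["R"]);t=np.array(c["t"]);C=-R.T@t;d=R.T@np.array([(uv[0]-c["cx"])/c["fx"],(uv[1]-c["cy"])/c["fy"],1]);return C+d*(z-C[2])/d[2]
def Rz(a): return np.array([[np.cos(a),-np.sin(a),0],[np.sin(a),np.cos(a),0],[0,0,1]])
def sil(c,boxes,p):
    m=np.zeros((400,640),np.uint8)
    for b in boxes:
        P=b@Rz(p[2]).T+[p[0],p[1],0]
        h=cv2.convexHull(proj(c,P).astype(np.float32)).reshape(-1,2)
        t=np.zeros((400,640),np.uint8); cv2.fillConvexPoly(t,np.round(h*256).astype(np.int32),255,cv2.LINE_AA,8)
        m=np.maximum(m,t)
    return m/255.
def wood(c,boxes,p0,thr=45,rad=25):
    hsv=cv2.cvtColor(np.ascontiguousarray(c["image"]),cv2.COLOR_RGB2HSV)
    roi=cv2.dilate((sil(c,boxes,p0)>.1).astype(np.uint8),np.ones((rad,rad)))>0
    red=(hsv[...,0]<9)&(hsv[...,1]>215)|(hsv[...,0]>140)
    return ((hsv[...,1]>thr)&~red&roi).astype(float), roi&~(cv2.dilate(red.astype(np.uint8),np.ones((3,3)))>0)
def fit(cams,boxes,p0):
    ms=[wood(c,boxes,p0) for c in cams]
    f=lambda p:sum((np.abs(sil(c,boxes,p)-m)[r]).sum() for c,(m,r) in zip(cams,ms))
    best=min((minimize(f,[p0[0],p0[1],y],method="Nelder-Mead",options=dict(initial_simplex=[[p0[0],p0[1],y],[p0[0]+15,p0[1],y],[p0[0],p0[1]+15,y],[p0[0],p0[1],y+.1]],xatol=.05,fatol=.05)) for y in (p0[2]-.1,p0[2],p0[2]+.1)),key=lambda r:r.fun)
    return best.x,best.fun,[m.sum() for m,_ in ms]
DECK=[box(-110,110,-60,60,0,8),box(-110,-60,-27,27,8,28)]
def STAND(w,near): # tongued board in near slot(-35)
    b=[box(-65,65,-45,45,0,8)]
    for s in(-35,35): b.append(box(s-11.5-w,s+11.5+w,-28.5-w,28.5+w,0,53))
    b+=[box(25,45,-27,27,8,150),box(-45,-25,-27,27,8,138),box(-41,-33,-27,27,138,150)]
    return b
E
python3 - <<'E'
from h import *
s=camera("scene");t=camera("top")
d0=back(t,(204,225),8); s0=back(t,(382,237),4); print(d0,s0)
for cs in([t],[s],[t,s]):
    print("deck",fit(cs,DECK,[d0[0],d0[1],0.]))
for w in(4,6,8):
  for cs in([t],[s],[t,s]):
    r=fit(cs,STAND(w,1),[s0[0],s0[1],.2]); print("stand",w,r)
p=fit([t,s],DECK,[d0[0],d0[1],0.])[0]; q=fit([t,s],STAND(6,1),[s0[0],s0[1],.2])[0]
out=[]
for c,x0,y0 in((t,160,170),(s,200,250),(t,340,180),(s,340,145)):
    im=c["image"].copy(); im=cv2.resize(im[y0:y0+100,x0:x0+100],None,fx=4,fy=4,interpolation=cv2.INTER_CUBIC)
    for bs,pp in((DECK,p),(STAND(6,1),q)):
        for b in bs:
            h=cv2.convexHull(proj(c,b@Rz(pp[2]).T+[pp[0],pp[1],0]).astype(np.float32)).reshape(-1,2)
            cv2.polylines(im,[np.int32((h-[x0-.5,y0-.5])*4)],True,(0,0,255))
    out.append(im[:300])
cv2.imwrite("pics/fit.png",np.vstack([np.hstack(out[:2]),np.hstack(out[2:])])[:,:,::-1])
E
```

```text
[557.89079539 250.71307751   8.        ] [ 535.73076251 -265.08905335    4.        ]
deck (array([5.59091574e+02, 2.56352154e+02, 1.34705771e-01]), np.float64(188.85098039215688), [np.float64(3192.0)])
deck (array([5.61194354e+02, 2.53679444e+02, 1.32810182e-01]), np.float64(76.78823529411765), [np.float64(3153.0)])
deck (array([5.60856526e+02, 2.54541260e+02, 1.36238346e-01]), np.float64(302.3176470588235), [np.float64(3192.0), np.float64(3153.0)])
stand 4 (array([ 5.40860073e+02, -2.71008953e+02,  2.77009838e-01]), np.float64(116.82352941176471), [np.float64(1518.0)])
stand 4 (array([ 5.43898919e+02, -2.76151204e+02,  2.94441516e-01]), np.float64(968.8392156862744), [np.float64(2519.0)])
stand 4 (array([ 5.41831889e+02, -2.72644625e+02,  2.81057551e-01]), np.float64(1125.3764705882354), [np.float64(1518.0), np.float64(2519.0)])
stand 6 (array([ 5.40803471e+02, -2.70937086e+02,  2.78402142e-01]), np.float64(116.94901960784313), [np.float64(1518.0)])
stand 6 (array([ 5.43625333e+02, -2.75619527e+02,  3.05260630e-01]), np.float64(984.0588235294118), [np.float64(2527.0)])
stand 6 (array([ 5.41697282e+02, -2.72489467e+02,  2.83076070e-01]), np.float64(1137.8117647058823), [np.float64(1518.0), np.float64(2527.0)])
stand 8 (array([ 5.40595837e+02, -2.70773449e+02,  2.79821991e-01]), np.float64(122.46274509803922), [np.float64(1518.0)])
stand 8 (array([ 5.43722544e+02, -2.75705841e+02,  3.10418162e-01]), np.float64(1004.6117647058823), [np.float64(2528.0)])
stand 8 (array([ 5.41773392e+02, -2.72311440e+02,  2.85735668e-01]), np.float64(1164.9450980392157), [np.float64(1518.0), np.float64(2528.0)])
```

View pics/fit.png

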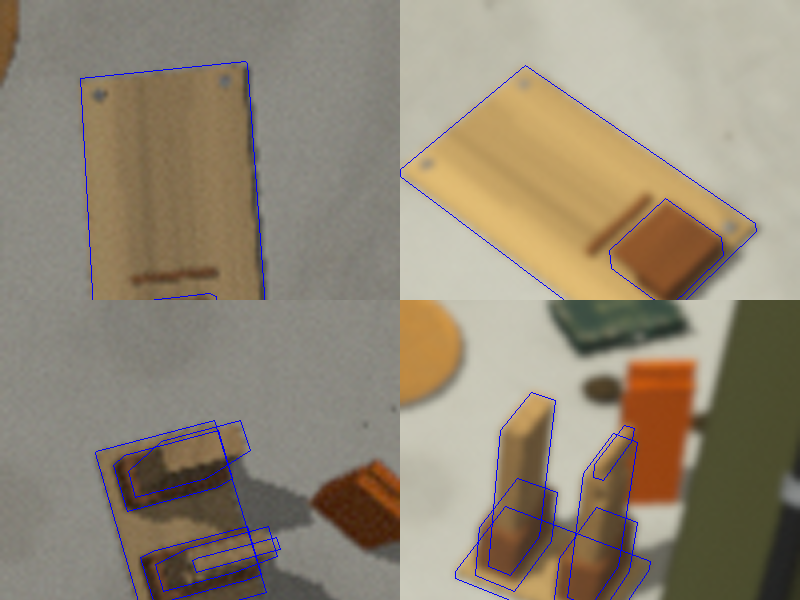

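Deck pose is about (561, 254.3, yaw 0.134) and stand about (541, -271.5, yaw 0.28). The overlay matches both, and the tongued board is in the near slot, centred around (507,-281). I'll move above it.

>>> {"method": "servo_tool", "body": {
  "motion": [
    {"dx": 0.45, "dy": -0.11, "fingers": -1},
    {"dx": 0.87, "dy": -0.22, "fingers": -1},
    {"dx": 0.87, "dy": -0.22, "fingers": -1}
  ],
  "newtons": 15
}}

```text
schema error: expected keys wx, wy, wz, dx, dy, dz, fingers
```

>>> {"method": "servo_tool", "body": {
  "motion": [
    {"dx": 0.45, "dy": -0.11, "fingers": -1},
    {"dx": 0.87, "dy": -0.22, "fingers": -1},
    {"dx": 0.87, "dy": -0.22, "fingers": -1}
  ]
}}

```text
schema error: expected keys wx, wy, wz, dx, dy, dz, fingers
```

>>> {"method": "servo_tool", "body": {
  "motion": [
    {"dx": 0.45, "dy": -0.11, "fingers": -1},
    {"dx": 0.87, "dy": -0.22, "fingers": -1},
    {"dx": 0.87, "dy": -0.22, "fingers": -1}
  ]
}}

```text
schema error: expected keys wx, wy, wz, dx, dy, dz, fingers
```

>>> {"method": "servo_tool", "body": {
  "motion": [
    {"dx": 0.45, "dy": -0.11, "wz": 0.035, "fingers": -1},
    {"dx": 0.87, "dy": -0.2, "wz": 0.07, "fingers": -1},
    {"dx": 0.87, "dy": -0.2, "wz": 0.07, "fingers": -1},
    {"dx": 0.87, "dy": -0.2, "wz": 0.07, "fingers": -1}
  ]
}}

```text
schema error: expected keys wx, wy, wz, dx, dy, dz, fingers
```

```bash
cat >> h.py <<'E'
from scipy.spatial.transform import Rotation as Ro
def delta(pos,rpy,base=None):
    s=read_state(); p0,r0=base if base else (s["eef_pos"],s["eef_rot"])
    A=Ro.from_euler("xyz",r0); B=Ro.from_euler("xyz",rpy)
    return np.round(np.r_[A.inv().apply(np.array(pos)-p0)/100,(A.inv()*B).as_rotvec()/2],3)
E
python3 - <<'E'
from h import *
s=read_state();print(s["clock"],s["eef_pos"],s["eef_rot"]); print(delta([506.4,-281.4,130],[np.pi,0,.28]))
E
```

```text
1.1 [ 224.16861382 -502.22885899  205.43563286] [-3.14158992e+00 -1.13945533e-05  4.19820015e-01]
[ 3.477 -0.866  0.754 -0.    -0.     0.07 ]
```

All seven keys are required in every row.

>>> {"method": "servo_tool", "body": {
  "motion": [
    {"wx": 0, "wy": 0, "wz": 0, "dx": 0.45, "dy": -0.11, "dz": 0, "fingers": -1},
    {"wx": 0, "wy": 0, "wz": 0, "dx": 0.87, "dy": -0.22, "dz": 0, "fingers": -1}
  ],
  "newtons": 15
}}

```text
clock: 1.3
eef_pos: [295.0, -446.2, 205.3]
eef_rot: [-3.141, -0.0, 0.418]
wrist_force: [0.5, -0.2, -0.4]
finger_gap: 94.1
finger_force: 0.0
```

>>> {"method": "servo_tool", "body": {
  "motion": [
    {"wx": 0, "wy": 0, "wz": 0, "dx": 0.45, "dy": -0.11, "dz": 0, "fingers": -1},
    {"wx": 0, "wy": 0, "wz": 0, "dx": 0.87, "dy": -0.22, "dz": 0, "fingers": -1}
  ]
}}

```text
clock: 1.5
eef_pos: [366.4, -389.8, 205.6]
eef_rot: [3.141, -0.0, 0.42]
wrist_force: [0.3, 0.0, 0.2]
finger_gap: 93.9
finger_force: 0.0
```

>>> {"method": "servo_tool", "body": {
  "motion": [
    {"wx": 0, "wy": 0, "wz": 0, "dx": 0.45, "dy": -0.11, "dz": 0, "fingers": -1},
    {"wx": 0, "wy": 0, "wz": 0, "dx": 0.87, "dy": -0.22, "dz": 0, "fingers": -1}
  ]
}}

```text
clock: 1.7
eef_pos: [437.0, -334.2, 205.6]
eef_rot: [3.141, -0.0, 0.42]
wrist_force: [-0.7, 0.1, -0.3]
finger_gap: 94.2
finger_force: 0.0
```

>>> {"method": "servo_tool", "body": {
  "motion": [
    {"wx": 0, "wy": 0, "wz": 0.035, "dx": 0.45, "dy": -0.1, "dz": 0, "fingers": -1},
    {"wx": 0, "wy": 0, "wz": 0.07, "dx": 0.87, "dy": -0.2, "dz": 0, "fingers": -1},
    {"wx": 0, "wy": 0, "wz": 0.07, "dx": 0.87, "dy": -0.2, "dz": 0, "fingers": -1},
    {"wx": 0, "wy": 0, "wz": 0.07, "dx": 0.87, "dy": -0.2, "dz": 0, "fingers": -1}
  ]
}}

```text
clock: 2.1
eef_pos: [507.2, -281.3, 205.2]
eef_rot: [-3.141, 0.0, 0.282]
wrist_force: [0.5, 0.0, -0.1]
finger_gap: 94.0
finger_force: 0.0
```

```bash
python3 - <<'E'
from h import *
s=read_state();print(s["clock"],s["eef_pos"],s["eef_rot"]); print(delta([506.4,-281.4,130],[np.pi,0,.28]))
c=camera("scene"); t=camera("top")
a=c["image"][120:240,330:450]; b=t["image"][170:290,330:450]
f=lambda i:cv2.resize(i,(390,390),interpolation=cv2.INTER_CUBIC)
cv2.imwrite("pics/above.png",np.clip(1.4*np.hstack([f(a),f(b)])[:,:,::-1].astype(float),0,255))
E
```

```text
2.1 [ 507.18192768 -281.33897493  205.16625656] [-3.14133045e+00  4.25103355e-04  2.81974815e-01]
[-0.007 -0.001  0.752 -0.     0.     0.001][ WARN:0@2.209] global loadsave.cpp:1063 imwrite_ Unsupported depth image for selected encoder is fallbacked to CV_8U.
```

View pics/above.png

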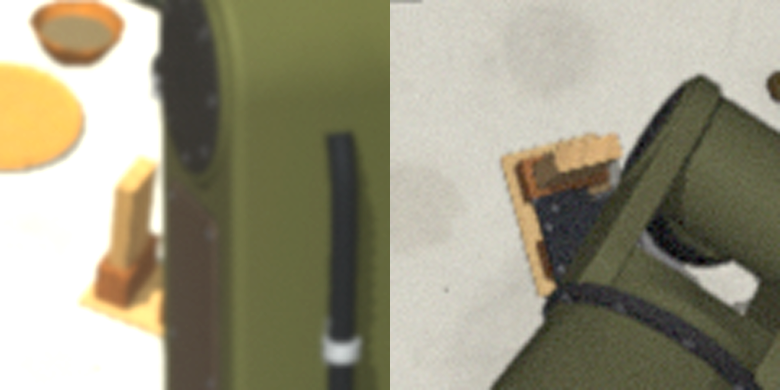

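The arm hides the tongued board in both views. The plain board and stand are unmoved (far board at about (135,215) in the crop). I'll go by the fit: descend, grip, then lift.

>>> {"method": "servo_tool", "body": {
  "motion": [
    {"wx": 0, "wy": 0, "wz": 0, "dx": -0.01, "dy": 0, "dz": 0.3, "fingers": -1},
    {"wx": 0, "wy": 0, "wz": 0, "dx": -0.01, "dy": 0, "dz": 0.6, "fingers": -1},
    {"wx": 0, "wy": 0, "wz": 0, "dx": -0.01, "dy": 0, "dz": 0.75, "fingers": -1},
    {"wx": 0, "wy": 0, "wz": 0, "dx": -0.01, "dy": 0, "dz": 0.75, "fingers": -1},
    {"wx": 0, "wy": 0, "wz": 0, "dx": -0.01, "dy": 0, "dz": 0.75, "fingers": 1},
    {"wx": 0, "wy": 0, "wz": 0, "dx": -0.01, "dy": 0, "dz": 0.75, "fingers": 1},
    {"wx": 0, "wy": 0, "wz": 0, "dx": -0.01, "dy": 0, "dz": 0.75, "fingers": 1},
    {"wx": 0, "wy": 0, "wz": 0, "dx": -0.01, "dy": 0, "dz": 0.75, "fingers": 1},
    {"wx": 0, "wy": 0, "wz": 0, "dx": -0.01, "dy": 0, "dz": 0.75, "fingers": 1},
    {"wx": 0, "wy": 0, "wz": 0, "dx": -0.01, "dy": 0, "dz": 0.75, "fingers": 1}
  ],
  "newtons": 15
}}

```text
clock: 3.2
eef_pos: [506.0, -282.1, 130.7]
eef_rot: [3.141, -0.0, 0.28]
wrist_force: [0.3, -0.4, 0.8]
finger_gap: 54.1
finger_force: 15.0
```

>>> {"method": "servo_tool", "body": {
  "motion": [
    {"wx": 0, "wy": 0, "wz": 0, "dx": 0, "dy": 0, "dz": -0.1, "fingers": 1},
    {"wx": 0, "wy": 0, "wz": 0, "dx": 0, "dy": 0, "dz": -0.25, "fingers": 1},
    {"wx": 0, "wy": 0, "wz": 0, "dx": 0, "dy": 0, "dz": -0.4, "fingers": 1},
    {"wx": 0, "wy": 0, "wz": 0, "dx": 0, "dy": 0, "dz": -0.6, "fingers": 1},
    {"wx": 0, "wy": 0, "wz": 0, "dx": 0, "dy": 0, "dz": -0.8, "fingers": 1},
    {"wx": 0, "wy": 0, "wz": 0, "dx": 0, "dy": 0, "dz": -0.9, "fingers": 1},
    {"wx": 0, "wy": 0, "wz": 0, "dx": 0, "dy": 0, "dz": -0.9, "fingers": 1}
  ]
}}

```text
clock: 3.9
eef_pos: [506.3, -282.4, 221.9]
eef_rot: [3.14, -0.002, 0.28]
wrist_force: [-0.5, 0.6, -1.5]
finger_gap: 53.8
finger_force: 15.0
```

```bash
python3 - <<'E'
from h import *
s=read_state();print(s["clock"],s["eef_pos"],s["eef_rot"],s["finger_gap"],s["wrist_force"])
print(delta([480,0,220],[np.pi,0,.134]))
E
```

```text
3.9 [ 506.28347206 -282.35125291  221.88862066] [ 3.13984770e+00 -1.52258807e-03  2.79816784e-01] 53.75861808625309 [-0.54353494  0.56000299 -1.52278705]
[ 5.270e-01 -2.786e+00  1.500e-02  1.000e-03 -1.000e-03  7.300e-02]
```

>>> {"method": "servo_tool", "body": {
  "motion": [
    {"wx": 0, "wy": 0, "wz": 0, "dx": 0.04, "dy": -0.2, "dz": 0, "fingers": 1},
    {"wx": 0, "wy": 0, "wz": 0, "dx": 0.1, "dy": -0.5, "dz": 0, "fingers": 1},
    {"wx": 0, "wy": 0, "wz": 0, "dx": 0.17, "dy": -0.9, "dz": 0, "fingers": 1}
  ]
}}

```text
clock: 4.2
eef_pos: [496.8, -190.5, 219.0]
eef_rot: [-3.14, 0.002, 0.278]
wrist_force: [0.9, 0.8, -2.1]
finger_gap: 53.7
finger_force: 15.0
```

>>> {"method": "servo_tool", "body": {
  "motion": [
    {"wx": 0, "wy": 0, "wz": 0, "dx": 0.06, "dy": -0.33, "dz": 0, "fingers": 1},
    {"wx": 0, "wy": 0, "wz": 0, "dx": 0.12, "dy": -0.66, "dz": 0, "fingers": 1},
    {"wx": 0, "wy": 0, "wz": 0, "dx": 0.18, "dy": -0.99, "dz": 0, "fingers": 1}
  ]
}}

```text
clock: 4.5
eef_pos: [486.7, -89.4, 219.4]
eef_rot: [-3.141, 0.001, 0.28]
wrist_force: [0.1, 0.0, -1.0]
finger_gap: 53.7
finger_force: 15.0
```

>>> {"method": "servo_tool", "body": {
  "motion": [
    {"wx": 0, "wy": 0, "wz": 0.02, "dx": 0.06, "dy": -0.33, "dz": 0, "fingers": 1},
    {"wx": 0, "wy": 0, "wz": 0.04, "dx": 0.12, "dy": -0.63, "dz": 0, "fingers": 1},
    {"wx": 0, "wy": 0, "wz": 0.073, "dx": 0.17, "dy": -0.85, "dz": 0, "fingers": 1},
    {"wx": 0, "wy": 0, "wz": 0.073, "dx": 0.17, "dy": -0.9, "dz": 0, "fingers": 1},
    {"wx": 0, "wy": 0, "wz": 0.073, "dx": 0.17, "dy": -0.9, "dz": 0, "fingers": 1}
  ]
}}

```text
clock: 5.0
eef_pos: [478.5, 0.6, 219.8]
eef_rot: [-3.141, 0.001, 0.136]
wrist_force: [-0.2, -1.1, -1.7]
finger_gap: 54.2
finger_force: 15.0
```

```bash
python3 - <<'E'
from h import *
s=read_state();print(s["clock"],s["eef_pos"],s["eef_rot"],s["finger_gap"],s["wrist_force"])
c=camera("scene"); t=camera("top")
print(np.round(proj(c,s["eef_pos"][None])),np.round(proj(t,s["eef_pos"][None])))
u,v=proj(c,s["eef_pos"][None])[0].astype(int)
a=c["image"][v-70:v+70,u-70:u+70]
cv2.imwrite("pics/held.png",cv2.resize(a,(560,560),interpolation=cv2.INTER_CUBIC)[:,:,::-1])
E
```

```text
5.0 [478.54192488   0.62160335 219.84784307] [-3.14148858e+00  9.96785879e-04  1.36461794e-01] 54.23019091160207 [-0.20363898 -1.08652496 -1.73041731]
[[333. 213.]] [[286. 249.]]
```

View pics/held.png

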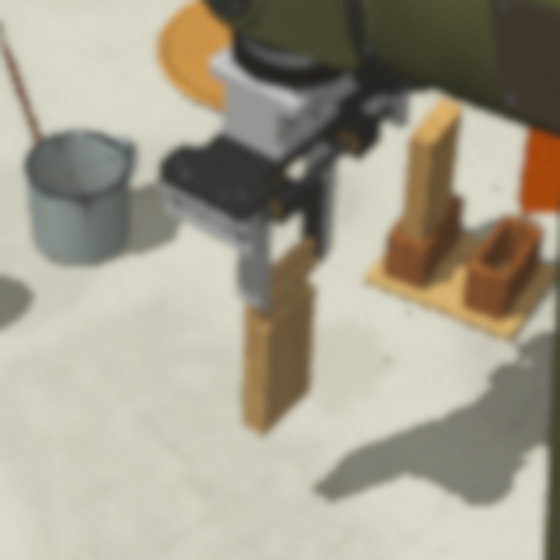

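The tongued board hangs upright from the gripper, tongue up, with its lower end at about (265,425) in the crop. The near slot is empty and the plain board is in place. Now I tilt 30° (tongue toward the robot) while lowering.

```bash
python3 - <<'E'
from h import *
def rpy(phi,yaw): # tool tilted forward by phi
    return (Ro.from_euler("z",yaw)*Ro.from_euler("y",-phi)*Ro.from_euler("x",np.pi)).as_euler("xyz")
print(delta([485,1,124],rpy(np.pi/6,.135)))
E
```

```text
[ 0.064 -0.005  0.961  0.     0.262 -0.   ]
```

>>> {"method": "servo_tool", "body": {
  "motion": [
    {"wx": 0, "wy": 0.05, "wz": 0, "dx": 0.01, "dy": 0, "dz": 0.2, "fingers": 1},
    {"wx": 0, "wy": 0.11, "wz": 0, "dx": 0.03, "dy": 0, "dz": 0.4, "fingers": 1},
    {"wx": 0, "wy": 0.17, "wz": 0, "dx": 0.05, "dy": 0, "dz": 0.6, "fingers": 1},
    {"wx": 0, "wy": 0.22, "wz": 0, "dx": 0.06, "dy": 0, "dz": 0.8, "fingers": 1},
    {"wx": 0, "wy": 0.262, "wz": 0, "dx": 0.06, "dy": 0, "dz": 0.96, "fingers": 1},
    {"wx": 0, "wy": 0.262, "wz": 0, "dx": 0.06, "dy": 0, "dz": 0.96, "fingers": 1},
    {"wx": 0, "wy": 0.262, "wz": 0, "dx": 0.06, "dy": 0, "dz": 0.96, "fingers": 1}
  ]
}}

```text
clock: 5.8
eef_pos: [485.1, 0.4, 125.0]
eef_rot: [3.141, -0.522, 0.133]
wrist_force: [1.0, 0.1, -0.8]
finger_gap: 53.9
finger_force: 15.0
```

```bash
cat >> h.py <<'E'
def rpy(phi,yaw): return (Ro.from_euler("z",yaw)*Ro.from_euler("y",-phi)*Ro.from_euler("x",np.pi)).as_euler("xyz")
def arcpt(a,phi,E,yaw,L=131,g=10):
    r=-L*np.sin(a)+9*np.cos(a)+g*np.sin(phi); z=L*np.cos(a)+9*np.sin(a)-g*np.cos(phi)
    return [E[0]+r*np.cos(yaw),E[1]+r*np.sin(yaw),z]
E
python3 - <<'E'
from h import *
s=read_state();print(s["clock"],s["eef_pos"],s["eef_rot"],s["finger_gap"],s["wrist_force"])
D=np.radians; p=s["eef_pos"]; yaw=.135
E=p[:2]+52.7*np.array([np.cos(yaw),np.sin(yaw)]); print("E",E)
for a in (30,36,42,48,54,60): print(a,delta(arcpt(D(a),D(30),E,yaw),rpy(D(30),yaw)))
b=(np.array(arcpt(D(60),D(30),E,yaw)),s["eef_rot"])
for a in (64,68,72,76,80,84,87): print(a,delta(arcpt(D(a),D(30),E,yaw),rpy(D(30),yaw),b))
E
```

```text
5.8 [4.85114520e+02 4.29611424e-01 1.25026935e+02] [ 3.14144492 -0.52195091  0.13329024] 53.91268550832769 [ 1.00664182  0.11872192 -0.76839291]
E [537.33502012   7.52252081]
30 [-0.079 -0.     0.136  0.001  0.001 -0.001]
36 [-0.216  0.     0.134  0.001  0.001 -0.001]
42 [-0.353  0.     0.147  0.001  0.001 -0.001]
48 [-0.488  0.001  0.173  0.001  0.001 -0.001]
54 [-0.619  0.001  0.214  0.001  0.001 -0.001]
60 [-0.745  0.001  0.268  0.001  0.001 -0.001]
64 [-0.081  0.     0.043  0.001  0.001 -0.001]
68 [-0.158  0.     0.092  0.001  0.001 -0.001]
72 [-0.232  0.     0.146  0.001  0.001 -0.001]
76 [-0.302  0.     0.205  0.001  0.001 -0.001]
80 [-0.368  0.     0.269  0.001  0.001 -0.001]
84 [-0.429  0.     0.337  0.001  0.001 -0.001]
87 [-0.472  0.     0.391  0.001  0.001 -0.001]
```

>>> {"method": "servo_tool", "body": {
  "motion": [
    {"wx": 0, "wy": 0, "wz": 0, "dx": -0.04, "dy": 0, "dz": 0.07, "fingers": 1},
    {"wx": 0, "wy": 0, "wz": 0, "dx": -0.08, "dy": 0, "dz": 0.14, "fingers": 1},
    {"wx": 0, "wy": 0, "wz": 0, "dx": -0.15, "dy": 0, "dz": 0.14, "fingers": 1},
    {"wx": 0, "wy": 0, "wz": 0, "dx": -0.22, "dy": 0, "dz": 0.14, "fingers": 1},
    {"wx": 0, "wy": 0, "wz": 0, "dx": -0.35, "dy": 0, "dz": 0.15, "fingers": 1},
    {"wx": 0, "wy": 0, "wz": 0, "dx": -0.49, "dy": 0, "dz": 0.175, "fingers": 1},
    {"wx": 0, "wy": 0, "wz": 0, "dx": -0.62, "dy": 0, "dz": 0.215, "fingers": 1},
    {"wx": 0, "wy": 0, "wz": 0, "dx": -0.745, "dy": 0, "dz": 0.27, "fingers": 1}
  ],
  "newtons": 7
}}

```text
clock: 6.6
eef_pos: [433.6, -5.7, 63.5]
eef_rot: [3.141, -0.524, 0.134]
wrist_force: [0.2, 0.5, 0.3]
finger_gap: 54.0
finger_force: 7.0
```

```bash
python3 - <<'E'
from h import *
s=read_state();print(s["clock"],s["eef_pos"],s["eef_rot"],s["finger_gap"],s["wrist_force"])
c=camera("scene")
u,v=proj(c,s["eef_pos"][None])[0].astype(int)
a=c["image"][v-60:v+60,u-60:u+60]
cv2.imwrite("pics/lean.png",cv2.resize(a,(480,480),interpolation=cv2.INTER_CUBIC)[:,:,::-1])
E
```

```text
6.6 [433.60329272  -5.71080568  63.51595614] [ 3.14129277 -0.52415057  0.1340115 ] 54.02000742017689 [0.17839746 0.50926665 0.2931527 ]
```

View pics/lean.png

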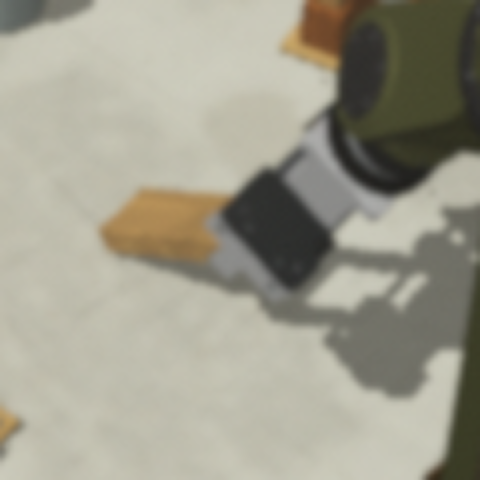

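The board is leaning: its far end is on the table (crop (110,240)) and it turns between the pads with the top face up. I'll finish the arc and open.

>>> {"method": "servo_tool", "body": {
  "motion": [
    {"wx": 0, "wy": 0, "wz": 0, "dx": -0.08, "dy": 0, "dz": 0.04, "fingers": 1},
    {"wx": 0, "wy": 0, "wz": 0, "dx": -0.16, "dy": 0, "dz": 0.09, "fingers": 1},
    {"wx": 0, "wy": 0, "wz": 0, "dx": -0.23, "dy": 0, "dz": 0.145, "fingers": 1},
    {"wx": 0, "wy": 0, "wz": 0, "dx": -0.3, "dy": 0, "dz": 0.205, "fingers": 1},
    {"wx": 0, "wy": 0, "wz": 0, "dx": -0.37, "dy": 0, "dz": 0.27, "fingers": 1},
    {"wx": 0, "wy": 0, "wz": 0, "dx": -0.43, "dy": 0, "dz": 0.335, "fingers": 1},
    {"wx": 0, "wy": 0, "wz": 0, "dx": -0.47, "dy": 0, "dz": 0.39, "fingers": 1},
    {"wx": 0, "wy": 0, "wz": 0, "dx": -0.47, "dy": 0, "dz": 0.39, "fingers": 1},
    {"wx": 0, "wy": 0, "wz": 0, "dx": -0.47, "dy": 0, "dz": 0.39, "fingers": -1},
    {"wx": 0, "wy": 0, "wz": 0, "dx": -0.47, "dy": 0, "dz": 0.39, "fingers": -1}
  ]
}}

```text
clock: 7.65
eef_pos: [413.6, -8.4, 7.0]
eef_rot: [3.141, -0.525, 0.134]
wrist_force: [0.1, 0.8, 0.2]
finger_gap: 66.7
finger_force: 0.0
```

>>> {"method": "servo_tool", "body": {
  "motion": [
    {"wx": 0, "wy": 0, "wz": 0, "dx": 0, "dy": 0, "dz": 0, "fingers": -1},
    {"wx": 0, "wy": 0, "wz": 0, "dx": 0, "dy": 0, "dz": 0, "fingers": -1},
    {"wx": 0, "wy": 0, "wz": 0, "dx": 0, "dy": 0, "dz": -0.2, "fingers": -1},
    {"wx": 0, "wy": -0.05, "wz": 0, "dx": 0, "dy": 0, "dz": -0.5, "fingers": -1},
    {"wx": 0, "wy": -0.1, "wz": 0, "dx": 0, "dy": 0, "dz": -0.8, "fingers": -1},
    {"wx": 0, "wy": -0.18, "wz": 0, "dx": 0, "dy": 0, "dz": -1.0, "fingers": -1},
    {"wx": 0, "wy": -0.262, "wz": 0, "dx": 0, "dy": 0, "dz": -1.0, "fingers": -1},
    {"wx": 0, "wy": -0.262, "wz": 0, "dx": 0, "dy": 0, "dz": -1.0, "fingers": -1}
  ]
}}

```text
clock: 8.45
eef_pos: [363.9, -17.0, 96.2]
eef_rot: [-3.141, -0.055, 0.134]
wrist_force: [-0.1, 0.4, 0.7]
finger_gap: 94.2
finger_force: 0.0
```

```bash
python3 - <<'E'
from h import *
s=read_state();print(s["clock"],s["eef_pos"],s["eef_rot"],s["finger_gap"],s["wrist_force"])
c=camera("scene");t=camera("top")
# board frame model, lying
B=[box(-65,65,-27,27,0,14),box(-62,65,-27,27,14,20),box(-77,-65,-27,27,4,12)]
p0=[470,0,.134]
print(fit([c],B,p0))
p=fit([c],B,p0)[0]
out=[]
for k,(u0,v0) in ((c,(270,180)),(t,(230,200))):
    im=cv2.resize(k["image"][v0:v0+110,u0:u0+130],None,fx=3,fy=3,interpolation=cv2.INTER_CUBIC)
    for b in B:
        h=cv2.convexHull(proj(k,b@Rz(p[2]).T+[p[0],p[1],0]).astype(np.float32)).reshape(-1,2)
        cv2.polylines(im,[np.int32((h-[u0-.5,v0-.5])*3)],True,(0,0,255))
    out.append(im)
cv2.imwrite("pics/laid.png",np.hstack(out)[:,:,::-1])
E
```

```text
8.45 [363.92207375 -17.02107207  96.21406658] [-3.14062078 -0.05545201  0.13383822] 94.18881370456677 [-0.07288858  0.40999371  0.69062344]
(array([ 4.73084382e+02, -3.28806176e+00,  1.28503181e-01]), np.float64(98.88627450980394), [np.float64(927.0)])
```

View pics/laid.png

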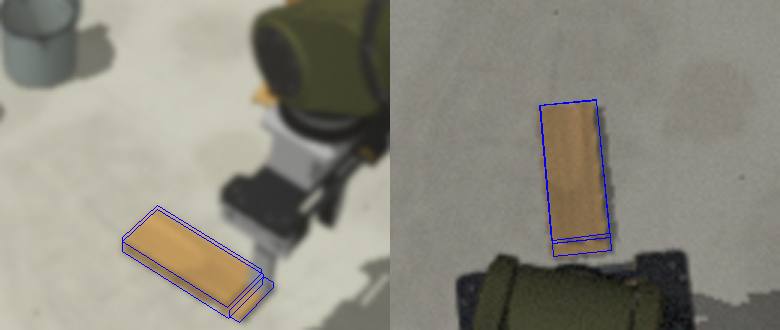

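The board lies flat, top up, tongue toward the robot, at (473.1,-3.3) with yaw 0.129. The overlay fits in both views. Next is the regrasp from above.

```bash
python3 - <<'E'
from h import *
y=.1285;p=np.array([473.1+10*np.cos(y),-3.3+10*np.sin(y)])
print(delta([*p,60],rpy(0,y)))
print(p)
E
```

```text
[ 1.162  0.03   0.406 -0.002 -0.027  0.004]
[483.01755229  -2.01853346]
```

>>> {"method": "servo_tool", "body": {
  "motion": [
    {"wx": -0.001, "wy": -0.02, "wz": 0.002, "dx": 0.4, "dy": 0.01, "dz": 0, "fingers": -1},
    {"wx": -0.001, "wy": -0.027, "wz": 0.002, "dx": 0.8, "dy": 0.02, "dz": 0.1, "fingers": -1},
    {"wx": -0.001, "wy": -0.027, "wz": 0.003, "dx": 1.0, "dy": 0.02, "dz": 0.25, "fingers": -1},
    {"wx": -0.001, "wy": -0.027, "wz": 0.003, "dx": 1.0, "dy": 0.02, "dz": 0.25, "fingers": -1},
    {"wx": -0.001, "wy": -0.027, "wz": 0.003, "dx": 1.0, "dy": 0.02, "dz": 0.25, "fingers": -1}
  ]
}}

```text
clock: 9.05
eef_pos: [463.2, -3.1, 73.2]
eef_rot: [-3.136, -0.001, 0.132]
wrist_force: [-1.3, -0.3, -0.4]
finger_gap: 93.7
finger_force: 0.0
```

```bash
python3 - <<'E'
from h import *
y=.1285
print(read_state()["eef_pos"],delta([483,-2,4],rpy(0,y)))
E
```

```text
[463.15259462  -3.05032276  73.20279743] [ 0.197  0.02   0.692 -0.003 -0.001  0.002]
```

>>> {"method": "servo_tool", "body": {
  "motion": [
    {"wx": -0.002, "wy": 0, "wz": 0.002, "dx": 0.2, "dy": 0.02, "dz": 0.2, "fingers": -1},
    {"wx": -0.002, "wy": 0, "wz": 0.002, "dx": 0.2, "dy": 0.02, "dz": 0.45, "fingers": -1},
    {"wx": -0.002, "wy": 0, "wz": 0.002, "dx": 0.2, "dy": 0.02, "dz": 0.6, "fingers": -1},
    {"wx": -0.002, "wy": 0, "wz": 0.002, "dx": 0.2, "dy": 0.02, "dz": 0.69, "fingers": -1},
    {"wx": -0.002, "wy": 0, "wz": 0.002, "dx": 0.2, "dy": 0.02, "dz": 0.69, "fingers": -1},
    {"wx": -0.002, "wy": 0, "wz": 0.002, "dx": 0.2, "dy": 0.02, "dz": 0.69, "fingers": 1},
    {"wx": -0.002, "wy": 0, "wz": 0.002, "dx": 0.2, "dy": 0.02, "dz": 0.69, "fingers": 1},
    {"wx": -0.002, "wy": 0, "wz": 0.002, "dx": 0.2, "dy": 0.02, "dz": 0.69, "fingers": 1},
    {"wx": -0.002, "wy": 0, "wz": 0.002, "dx": 0.2, "dy": 0.02, "dz": 0.69, "fingers": 1},
    {"wx": -0.002, "wy": 0, "wz": 0.002, "dx": 0.2, "dy": 0.02, "dz": 0.69, "fingers": 1}
  ],
  "newtons": 25
}}

```text
clock: 10.05
eef_pos: [484.5, -2.0, 5.0]
eef_rot: [-3.14, -0.002, 0.128]
wrist_force: [0.5, 0.8, -0.1]
finger_gap: 57.5
finger_force: 0.4
```

```bash
cat >> h.py <<'E'
DK=np.array([561.,254.2]);DY=.134
def tcp(bx,by,bz,th,off):  # board origin in deck frame, rear raised th; off = TCP in board frame
    R=Ro.from_euler("z",DY)*Ro.from_euler("y",-th)
    o=np.r_[DK,0]+Ro.from_euler("z",DY).apply([bx,by,bz])
    return o+R.apply(off), rpy(th,DY)
def tip(tx,tz,th): # board origin from tip-bottom (-77,4)
    o=np.array([tx,tz])-np.array([[np.cos(th),-np.sin(th)],[np.sin(th),np.cos(th)]])@[-77,4]; return o[0],0,o[1]
E
python3 - <<'E'
from h import *
s=read_state();print(s["eef_pos"],s["eef_rot"],s["finger_gap"])
c=camera("scene")
b=tip(-69,10,.32);f=np.array([10,0,4])
print(b,tcp(*b,.32,f))
u=40*np.array([np.cos(.32),0,np.sin(.32)])
print(tcp(*(np.array(b)+u),.32,f))
E
```

```text
[484.52172828  -2.03569222   4.98012127] [-3.14048822e+00 -2.49144409e-03  1.27568836e-01] 57.49452185291315
(np.float64(5.349393434812413), 0, np.float64(30.424683495111303)) (array([574.46171125, 256.01474418,  37.36729077]), array([ 3.14159265, -0.32      ,  0.134     ]))
(array([612.09074833, 261.08743329,  49.9499532 ]), array([ 3.14159265, -0.32      ,  0.134     ]))
```

>>> {"method": "servo_tool", "body": {
  "motion": [
    {"wx": 0, "wy": 0, "wz": 0, "dx": 0, "dy": 0, "dz": 0, "fingers": 1},
    {"wx": 0, "wy": 0, "wz": 0, "dx": 0, "dy": 0, "dz": 0, "fingers": 1},
    {"wx": 0, "wy": 0, "wz": 0, "dx": 0, "dy": 0, "dz": 0, "fingers": 1}
  ],
  "newtons": 25
}}

```text
clock: 10.4
eef_pos: [484.5, -2.0, 4.9]
eef_rot: [-3.14, -0.002, 0.128]
wrist_force: [-1.1, 0.5, 4.9]
finger_gap: 53.5
finger_force: 25.0
```

>>> {"method": "servo_tool", "body": {
  "motion": [
    {"wx": 0, "wy": 0, "wz": 0, "dx": 0, "dy": 0, "dz": -0.1, "fingers": 1},
    {"wx": 0, "wy": 0, "wz": 0, "dx": 0, "dy": 0, "dz": -0.3, "fingers": 1},
    {"wx": 0, "wy": 0, "wz": 0, "dx": 0.1, "dy": -0.2, "dz": -0.6, "fingers": 1},
    {"wx": 0, "wy": 0.02, "wz": 0, "dx": 0.25, "dy": -0.5, "dz": -0.9, "fingers": 1},
    {"wx": 0, "wy": 0.06, "wz": 0, "dx": 0.5, "dy": -0.9, "dz": -1.0, "fingers": 1},
    {"wx": 0, "wy": 0.11, "wz": 0, "dx": 0.6, "dy": -1.0, "dz": -1.0, "fingers": 1},
    {"wx": 0, "wy": 0.16, "wz": 0, "dx": 0.6, "dy": -1.0, "dz": -1.0, "fingers": 1},
    {"wx": 0, "wy": 0.16, "wz": 0, "dx": 0.6, "dy": -1.0, "dz": -1.0, "fingers": 1}
  ]
}}

```text
clock: 11.2
eef_pos: [529.4, 104.9, 104.7]
eef_rot: [-3.141, -0.322, 0.128]
wrist_force: [-0.4, -0.9, -1.4]
finger_gap: 53.9
finger_force: 25.0
```

```bash
python3 - <<'E'
from h import *
s=read_state();print(s["eef_pos"],s["eef_rot"],s["finger_gap"],s["wrist_force"])
f=np.array([11.5,0,5]); b=tip(-69,10,.32)
u=45*np.array([np.cos(.32),0,np.sin(.32)])
q=tcp(*(np.array(b)+u),.32,f); q[0][2]+=20; print(q,delta(*q))
E
```

```text
[529.3853383  104.86401303 104.7322453 ] [-3.14060407 -0.32217281  0.12833724] 53.891218438655436 [-0.43196288 -0.86918689 -1.43995837]
(array([617.89372025, 261.86971939,  72.94387126]), array([ 3.14159265, -0.32      ,  0.134     ])) [ 9.230e-01 -1.443e+00  6.450e-01  0.000e+00 -1.000e-03 -3.000e-03]
```

>>> {"method": "servo_tool", "body": {
  "motion": [
    {"wx": 0, "wy": 0, "wz": 0, "dx": 0.15, "dy": -0.25, "dz": 0.1, "fingers": 1},
    {"wx": 0, "wy": 0, "wz": 0, "dx": 0.3, "dy": -0.5, "dz": 0.2, "fingers": 1},
    {"wx": 0, "wy": 0, "wz": 0, "dx": 0.46, "dy": -0.72, "dz": 0.25, "fingers": 1}
  ]
}}

```text
clock: 11.5
eef_pos: [573.4, 183.1, 95.7]
eef_rot: [-3.141, -0.319, 0.127]
wrist_force: [0.9, -0.9, -1.2]
finger_gap: 53.9
finger_force: 25.0
```

>>> {"method": "servo_tool", "body": {
  "motion": [
    {"wx": 0, "wy": 0, "wz": 0, "dx": 0.15, "dy": -0.25, "dz": 0.1, "fingers": 1},
    {"wx": 0, "wy": 0, "wz": -0.001, "dx": 0.3, "dy": -0.5, "dz": 0.2, "fingers": 1},
    {"wx": 0, "wy": 0, "wz": -0.003, "dx": 0.46, "dy": -0.72, "dz": 0.35, "fingers": 1},
    {"wx": 0, "wy": 0, "wz": -0.003, "dx": 0.46, "dy": -0.72, "dz": 0.35, "fingers": 1},
    {"wx": 0, "wy": 0, "wz": -0.003, "dx": 0.46, "dy": -0.72, "dz": 0.35, "fingers": 1}
  ]
}}

```text
clock: 12.0
eef_pos: [617.9, 260.6, 76.9]
eef_rot: [3.14, -0.319, 0.134]
wrist_force: [0.7, -0.3, -1.5]
finger_gap: 54.3
finger_force: 25.0
```

```bash
python3 - <<'E'
from h import *
s=read_state();print(s["clock"],s["eef_pos"],s["eef_rot"],s["finger_gap"],s["wrist_force"])
f=np.array([11.5,0,5]); th=-s["eef_rot"][1]; yaw=s["eef_rot"][2]
R=Ro.from_euler("z",yaw)*Ro.from_euler("y",-th); o=s["eef_pos"]-R.apply(f)
B=[box(-65,65,-27,27,0,14),box(-62,65,-27,27,14,20),box(-77,-65,-27,27,4,12)]
out=[]
for n,(u0,v0) in (("scene",(190,235)),("top",(150,160))):
    k=camera(n)
    im=cv2.resize(k["image"][v0:v0+110,u0:u0+100],None,fx=4,fy=4,interpolation=cv2.INTER_CUBIC)
    for b in B:
        h=cv2.convexHull(proj(k,R.apply(b)+o).astype(np.float32)).reshape(-1,2)
        cv2.polylines(im,[np.int32((h-[u0-.5,v0-.5])*4)],True,(0,0,255))
    out.append(im)
cv2.imwrite("pics/pre.png",np.hstack(out)[:,:,::-1])
b=np.array(tip(-69,10,.32));u=np.array([np.cos(.32),0,np.sin(.32)])
for back_ in (45,30,20,12,6,0): print(back_,delta(*tcp(*(b+back_*u),.32,f)))
E
```

```text
12.0 [617.9473178  260.63102312  76.86147899] [ 3.13971071 -0.31938098  0.13370884] 54.28248601747571 [ 0.73068071 -0.3434161  -1.46946539]
45 [-0.077 -0.018  0.235  0.001 -0.001 -0.001]
30 [-0.227 -0.018  0.235  0.001 -0.001 -0.001]
20 [-0.327 -0.018  0.235  0.001 -0.001 -0.001]
12 [-0.407 -0.018  0.235  0.001 -0.001 -0.001]
6 [-0.467 -0.018  0.235  0.001 -0.001 -0.001]
0 [-0.527 -0.018  0.234  0.001 -0.001 -0.001]
```

View pics/pre.png

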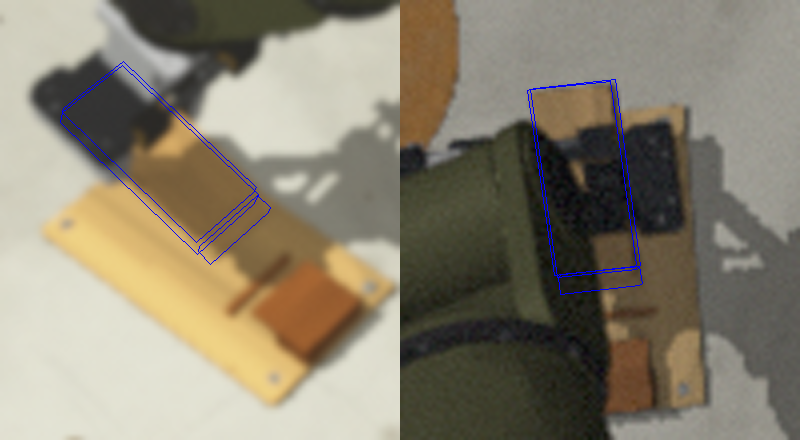

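Board is tilted above the deck, tongue toward the header (scene crop (235,230), header (310,300)), aligned with the prediction to within a few mm. I'll lower and slide it in along its own axis.

>>> {"method": "servo_tool", "body": {
  "motion": [
    {"wx": 0, "wy": 0, "wz": 0, "dx": -0.08, "dy": -0.018, "dz": 0.08, "fingers": 1},
    {"wx": 0, "wy": 0, "wz": 0, "dx": -0.15, "dy": -0.018, "dz": 0.16, "fingers": 1},
    {"wx": 0, "wy": 0, "wz": 0, "dx": -0.22, "dy": -0.018, "dz": 0.23, "fingers": 1},
    {"wx": 0, "wy": 0, "wz": 0, "dx": -0.27, "dy": -0.018, "dz": 0.235, "fingers": 1},
    {"wx": 0, "wy": 0, "wz": 0, "dx": -0.32, "dy": -0.018, "dz": 0.235, "fingers": 1},
    {"wx": 0, "wy": 0, "wz": 0, "dx": -0.36, "dy": -0.018, "dz": 0.235, "fingers": 1},
    {"wx": 0, "wy": 0, "wz": 0, "dx": -0.4, "dy": -0.018, "dz": 0.235, "fingers": 1},
    {"wx": 0, "wy": 0, "wz": 0, "dx": -0.4, "dy": -0.018, "dz": 0.235, "fingers": 1}
  ]
}}

```text
clock: 12.9
eef_pos: [587.3, 258.7, 42.5]
eef_rot: [3.141, -0.322, 0.134]
wrist_force: [0.3, -0.6, -0.9]
finger_gap: 53.6
finger_force: 25.0
```

>>> {"method": "servo_tool", "body": {
  "motion": [
    {"wx": 0, "wy": 0, "wz": 0, "dx": -0.02, "dy": 0, "dz": 0, "fingers": 1},
    {"wx": 0, "wy": 0, "wz": 0, "dx": -0.04, "dy": 0, "dz": 0, "fingers": 1},
    {"wx": 0, "wy": 0, "wz": 0, "dx": -0.06, "dy": 0, "dz": 0, "fingers": 1},
    {"wx": 0, "wy": 0, "wz": 0, "dx": -0.06, "dy": 0, "dz": 0, "fingers": 1}
  ]
}}

```text
clock: 13.3
eef_pos: [581.7, 257.9, 40.4]
eef_rot: [3.141, -0.322, 0.134]
wrist_force: [0.5, 0.1, -1.6]
finger_gap: 53.7
finger_force: 25.0
```

>>> {"method": "servo_tool", "body": {
  "motion": [
    {"wx": 0, "wy": 0, "wz": 0, "dx": -0.02, "dy": 0, "dz": 0, "fingers": 1},
    {"wx": 0, "wy": 0, "wz": 0, "dx": -0.04, "dy": 0, "dz": 0, "fingers": 1},
    {"wx": 0, "wy": 0, "wz": 0, "dx": -0.06, "dy": 0, "dz": 0, "fingers": 1},
    {"wx": 0, "wy": 0, "wz": 0, "dx": -0.06, "dy": 0, "dz": 0, "fingers": 1}
  ]
}}

```text
clock: 13.7
eef_pos: [576.3, 257.2, 38.7]
eef_rot: [3.141, -0.322, 0.134]
wrist_force: [-0.1, -1.0, -1.7]
finger_gap: 53.5
finger_force: 25.0
```

```bash
python3 - <<'E'
from h import *
s=read_state();print(s["clock"],s["eef_pos"],s["eef_rot"],s["finger_gap"],s["wrist_force"],s["moment"])
f=np.array([11.5,0,5]);th=-s["eef_rot"][1]
R=Ro.from_euler("z",DY)*Ro.from_euler("y",-th)
for n,P in(("tipbot",[-77,0,4]),("tipmid",[-77,0,8]),("front corner",[-65,0,0])):
    w=s["eef_pos"]+R.apply(np.array(P)-f)-np.r_[DK,0]; print(n,Ro.from_euler("z",-DY).apply(w).round(1))
E
```

```text
13.7 [576.26865175 257.20314081  38.68845717] [ 3.14079574 -0.3224369   0.13363504] 53.52195214019361 [-0.09773947 -0.99673343 -1.74309311] [-0.03259046  0.05982054 -0.00575982]
tipbot [-68.1   0.9   9.7]
tipmid [-69.4   0.9  13.5]
front corner [-55.4   0.9   9.7]
```

Tongue is in the groove (tip mid about (-69, 1, 13.5) in the deck frame) with no contact force. Next I rotate it flat about the tongue tip.

```bash
python3 - <<'E'
from h import *
f=np.array([11.5,0,5])
for th in (.28,.24,.2,.16,.12,.08,.04,0.01,0):
    b=np.array(tip(-68.7,12-7*th,th)); print(th,delta(*tcp(*b,th,f)))
E
```

```text
0.28 [-0.005  0.009  0.032  0.    -0.021 -0.   ]
0.24 [-0.006  0.009  0.065  0.    -0.041 -0.   ]
0.2 [-0.008  0.009  0.098  0.    -0.061 -0.   ]
0.16 [-0.012  0.009  0.13   0.    -0.081 -0.   ]
0.12 [-0.017  0.009  0.162  0.    -0.101 -0.   ]
0.08 [-0.024  0.009  0.194  0.    -0.121 -0.   ]
0.04 [-0.032  0.009  0.226  0.    -0.141 -0.   ]
0.01 [-0.038  0.009  0.249  0.    -0.156 -0.   ]
0 [-0.041  0.009  0.257  0.    -0.161 -0.   ]
```

>>> {"method": "servo_tool", "body": {
  "motion": [
    {"wx": 0, "wy": -0.02, "wz": 0, "dx": -0.005, "dy": 0, "dz": 0.03, "fingers": 1},
    {"wx": 0, "wy": -0.04, "wz": 0, "dx": -0.006, "dy": 0.005, "dz": 0.065, "fingers": 1},
    {"wx": 0, "wy": -0.06, "wz": 0, "dx": -0.008, "dy": 0.009, "dz": 0.098, "fingers": 1},
    {"wx": 0, "wy": -0.08, "wz": 0, "dx": -0.012, "dy": 0.009, "dz": 0.13, "fingers": 1},
    {"wx": 0, "wy": -0.1, "wz": 0, "dx": -0.017, "dy": 0.009, "dz": 0.162, "fingers": 1},
    {"wx": 0, "wy": -0.12, "wz": 0, "dx": -0.024, "dy": 0.009, "dz": 0.194, "fingers": 1},
    {"wx": 0, "wy": -0.12, "wz": 0, "dx": -0.024, "dy": 0.009, "dz": 0.194, "fingers": 1}
  ]
}}

```text
clock: 14.4
eef_pos: [580.6, 256.7, 19.0]
eef_rot: [3.141, -0.081, 0.133]
wrist_force: [-0.0, -0.2, -0.9]
finger_gap: 53.8
finger_force: 25.0
```

>>> {"method": "servo_tool", "body": {
  "motion": [
    {"wx": 0, "wy": -0.02, "wz": 0, "dx": -0.002, "dy": 0, "dz": 0.03, "fingers": 1},
    {"wx": 0, "wy": -0.035, "wz": 0, "dx": -0.004, "dy": 0, "dz": 0.053, "fingers": 1},
    {"wx": 0, "wy": -0.04, "wz": 0, "dx": -0.005, "dy": 0, "dz": 0.058, "fingers": 1},
    {"wx": 0, "wy": -0.04, "wz": 0, "dx": -0.005, "dy": 0, "dz": 0.058, "fingers": 1}
  ]
}}

```text
clock: 14.8
eef_pos: [580.3, 256.8, 13.5]
eef_rot: [3.141, -0.003, 0.133]
wrist_force: [-0.4, 0.0, -1.0]
finger_gap: 53.6
finger_force: 25.0
```

Everything is level with no forces. I'll release, rise and check.

>>> {"method": "servo_tool", "body": {
  "motion": [
    {"wx": 0, "wy": 0, "wz": 0, "dx": 0, "dy": 0, "dz": 0.003, "fingers": -1},
    {"wx": 0, "wy": 0, "wz": 0, "dx": 0, "dy": 0, "dz": 0, "fingers": -1},
    {"wx": 0, "wy": 0, "wz": 0, "dx": 0, "dy": 0, "dz": 0, "fingers": -1},
    {"wx": 0, "wy": 0, "wz": 0, "dx": 0, "dy": 0, "dz": 0, "fingers": -1},
    {"wx": 0, "wy": 0, "wz": 0, "dx": 0, "dy": 0, "dz": -0.3, "fingers": -1},
    {"wx": 0, "wy": 0, "wz": 0, "dx": 0, "dy": 0, "dz": -0.6, "fingers": -1},
    {"wx": 0, "wy": 0, "wz": 0, "dx": 0, "dy": 0.3, "dz": -1.0, "fingers": -1},
    {"wx": 0, "wy": 0, "wz": 0, "dx": 0, "dy": 0.7, "dz": -1.0, "fingers": -1},
    {"wx": 0, "wy": 0, "wz": 0, "dx": 0, "dy": 1.0, "dz": -1.0, "fingers": -1},
    {"wx": 0, "wy": 0, "wz": 0, "dx": 0, "dy": 1.0, "dz": -1.0, "fingers": -1}
  ]
}}

```text
clock: 15.8
eef_pos: [593.8, 154.6, 114.1]
eef_rot: [3.14, -0.003, 0.13]
wrist_force: [-0.9, 1.0, -0.2]
finger_gap: 93.8
finger_force: 0.0
```

>>> {"method": "servo_tool", "body": {
  "motion": [
    {"wx": 0, "wy": 0, "wz": 0, "dx": 0, "dy": 0.4, "dz": 0, "fingers": -1},
    {"wx": 0, "wy": 0, "wz": 0, "dx": 0, "dy": 0.8, "dz": 0, "fingers": -1},
    {"wx": 0, "wy": 0, "wz": 0, "dx": 0, "dy": 1.0, "dz": 0, "fingers": -1},
    {"wx": 0, "wy": 0, "wz": 0, "dx": 0, "dy": 1.0, "dz": 0, "fingers": -1}
  ]
}}

```text
clock: 16.2
eef_pos: [606.8, 57.1, 113.7]
eef_rot: [3.141, -0.002, 0.131]
wrist_force: [-0.6, 0.3, 0.5]
finger_gap: 94.5
finger_force: 0.0
```

```bash
python3 - <<'E'
from h import *
s=read_state();print(s["clock"],s["eef_pos"])
B=[box(-65,65,-27,27,0,14),box(-62,65,-27,27,14,20),box(-77,-65,-27,27,4,12)]
out=[]; R=Ro.from_euler("z",DY); o=np.r_[DK,0]+R.apply([8,0,8])
for n,(u0,v0) in (("scene",(190,235)),("top",(155,165))):
    k=camera(n); print(fit([k],DECK,[561,254,.134])[0])
    im=cv2.resize(k["image"][v0:v0+110,u0:u0+100],None,fx=4,fy=4,interpolation=cv2.INTER_CUBIC)
    for b in B[:2]:
        h=cv2.convexHull(proj(k,R.apply(b)+o).astype(np.float32)).reshape(-1,2)
        cv2.polylines(im,[np.int32((h-[u0-.5,v0-.5])*4)],True,(0,0,255))
    out.append(im)
cv2.imwrite("pics/fin.png",np.clip(1.5*np.hstack(out)[:,:,::-1],0,255).astype("uint8"))
E
```

```text
16.2 [606.8431633   57.06867065 113.70200866]
[5.61518458e+02 2.53621109e+02 1.36142882e-01]
[5.57709193e+02 2.50317698e+02 1.01894029e-01]
```

View pics/fin.png

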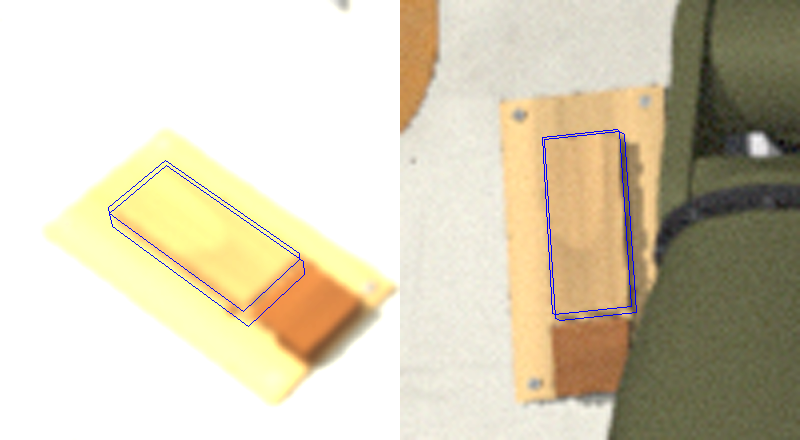

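```bash
python3 - <<'E'
from h import *
from scipy.ndimage import map_coordinates
cs=[camera("scene"),camera("top")]
def gm(k):
    g=cv2.GaussianBlur(cv2.cvtColor(np.ascontiguousarray(k["image"]),cv2.COLOR_RGB2GRAY).astype(np.float32),(0,0),1.0)
    return np.hypot(cv2.Sobel(g,5,1,0),cv2.Sobel(g,5,0,1))
G=[gm(k) for k in cs]
t=np.linspace(0,1,60)[:,None]
L=lambda a,b:np.array(a)+t*(np.array(b)-np.array(a))
P=np.vstack([L([-62,-27,20],[65,-27,20]),L([-62,27,20],[65,27,20]),L([65,-27,20],[65,27,20]),L([65,-27,20],[65,27,20])])
def f(p,sel=(0,1)):
    o=np.r_[DK,0]+Rz(DY)@[p[0],p[1],p[2]]; Q=P@Rz(DY+p[3]).T+o
    return -sum(map_coordinates(G[i],proj(cs[i],Q)[:,::-1].T,order=1).mean() for i in sel)
for sel in((0,),(1,),(0,1)):
  for z in(8,11):
    r=minimize(lambda q:f([q[0],q[1],z,q[2]],sel),[8,0,0],method="Nelder-Mead",options=dict(initial_simplex=[[5,0,0],[12,0,0],[8,4,0],[8,-1,.05]]));print(sel,z,r.x.round(3),round(r.fun,2))
E
```

```text
(0,) 8 [ 4.558 -3.149  0.01 ] -37.11
(0,) 11 [ 2.692 -1.7    0.009] -37.15
(1,) 8 [-17.61    1.335  -0.019] -59.49
(1,) 11 [-18.23    0.599  -0.019] -59.59
(0, 1) 8 [-7.0436e+01  2.5520e+00 -4.8000e-02] -112.44
(0, 1) 11 [-7.2506e+01  2.1020e+00 -5.0000e-02] -113.4
```

The scene-camera fit gives x about 5 mm, y about -3 mm and yaw 0.01 rad in the deck frame, within tolerance. The top-camera fit locked onto header and arm edges, so I'm ignoring it. The header face itself keeps x at 5 or more. I'll hand in.

```bash
python3 -c "
from cell import *
print(sign_off())"
```

```text
the job is handed in; nothing more can be done
None
```

I laid the tongued board flat on the table and released it, then fitted it tongue-first onto the deck and handed the job in at about 16 s. The last camera check put it in line with the header within about 3 mm and square within about 0.01 rad, but the sign-off returned no verdict.

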